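# Release the pine board's bench clamp with its button pair

## Task

Open the bench clamp that holds the pale pine board: with one fingertip on each, press that clamp's two green release buttons together and keep both down until its jaw has crept fully open, then let both buttons come up and move clear. Do not let a button up while the jaw is part open, leave the clamp with the dark walnut board shut, and do not lift or shift either board or the other things on the bench.

Things in the scene. Friction and masses are not known exactly. Their poses are not given: they have to be found in the camera images.
- pine_clamp: Fixed bench clamp with the pale pine board; the two clamps are alike and swap places. Origin on the bench, x from buttons to fence, z up. Base plate x -125 to 110, y +-60, 12 mm thick. Grey housing x -125 to -45, top at 50 mm, green buttons on it at x -85, y +30 (left) and -30 (right). Then sliding jaw, board, and fence (x 85 to 110, 45 mm high).
- pine_left (a joint): Pine clamp's left release button: joint value is how far it is pressed, in m: 0 up, 0.008 fully down. Vertical travel 8 mm; the spring pushes back with about 2 N at the start and 5 N fully down; the stop is hard. It springs up when let go.
- pine_left_top (a point): Centre of the top face of the pine clamp's left green button (moves with it): flat cap 30 mm in diameter, 62 mm above the bench when up; 12 mm proud of the housing, still 4 mm proud when fully down. A clamp's two buttons are 60 mm apart centre to centre with nothing raised between them; 'left' is on the clamp's +y side.
- pine_right (a joint): Pine clamp's right release button: joint value is how far it is pressed, in m: 0 up, 0.008 fully down. Vertical travel 8 mm; the spring pushes back with about 2 N at the start and 5 N fully down; the stop is hard. It springs up when let go.
- pine_right_top (a point): Centre of the top face of the pine clamp's right green button (moves with it): flat cap 30 mm in diameter, 62 mm above the bench when up; 12 mm proud of the housing, still 4 mm proud when fully down. A clamp's two buttons are 60 mm apart centre to centre with nothing raised between them; 'left' is on the clamp's +y side.
- pine_jaw (a joint): Aluminium jaw of the pine clamp: 0 closed on the board, 0.032 (m) fully open, sliding towards the housing (clamp's -x). Sprung and damped: it creeps open at 8 to 9 mm/s (about 4 s) only while BOTH its buttons are pressed more than about 5 mm. If either comes up, a ratchet stops it at the next tooth (7.5 mm apart). Once open it stays open.
- pine_jaw_top (a point): Middle of the top edge of the pine clamp's jaw (aluminium, 15 x 120 mm seen from above, 47 mm above the bench); it moves with the jaw.
- pine_board: Loose pale pine board, 72 x 170 x 22 mm, lying flat between jaw and fence, its long side along the clamp's y; origin at the centre of its underside, 12 mm above the bench.
- walnut_clamp: Fixed bench clamp with the dark walnut board; the two clamps are alike and swap places. Origin on the bench, x from buttons to fence, z up. Base plate x -125 to 110, y +-60, 12 mm thick. Grey housing x -125 to -45, top at 50 mm, green buttons on it at x -85, y +30 (left) and -30 (right). Then sliding jaw, board, and fence (x 85 to 110, 45 mm high).
- walnut_left (a joint): Walnut clamp's left release button: joint value is how far it is pressed, in m: 0 up, 0.008 fully down. Vertical travel 8 mm; the spring pushes back with about 2 N at the start and 5 N fully down; the stop is hard. It springs up when let go.
- walnut_left_top (a point): Centre of the top face of the walnut clamp's left green button (moves with it): flat cap 30 mm in diameter, 62 mm above the bench when up; 12 mm proud of the housing, still 4 mm proud when fully down. A clamp's two buttons are 60 mm apart centre to centre with nothing raised between them; 'left' is on the clamp's +y side.
- walnut_right (a joint): Walnut clamp's right release button: joint value is how far it is pressed, in m: 0 up, 0.008 fully down. Vertical travel 8 mm; the spring pushes back with about 2 N at the start and 5 N fully down; the stop is hard. It springs up when let go.
- walnut_right_top (a point): Centre of the top face of the walnut clamp's right green button (moves with it): flat cap 30 mm in diameter, 62 mm above the bench when up; 12 mm proud of the housing, still 4 mm proud when fully down. A clamp's two buttons are 60 mm apart centre to centre with nothing raised between them; 'left' is on the clamp's +y side.
- walnut_jaw (a joint): Aluminium jaw of the walnut clamp: 0 closed on the board, 0.032 (m) fully open, sliding towards the housing (clamp's -x). Sprung and damped: it creeps open at 8 to 9 mm/s (about 4 s) only while BOTH its buttons are pressed more than about 5 mm. If either comes up, a ratchet stops it at the next tooth (7.5 mm apart). Once open it stays open.
- walnut_jaw_top (a point): Middle of the top edge of the walnut clamp's jaw (aluminium, 15 x 120 mm seen from above, 47 mm above the bench); it moves with the jaw.
- walnut_board: Loose dark walnut board, 72 x 170 x 22 mm, lying flat between jaw and fence, its long side along the clamp's y; origin at the centre of its underside, 12 mm above the bench.
- pencil: Loose red mechanical pencil, about 150 mm long, 17 mm high, lying on the pine board along its own x; origin near the middle, on the underside.
- chisel: Loose wood chisel, black handle 26 mm wide and 22 mm high, steel blade, 250 mm long along its x, lying between the clamps; origin near the middle, on the bench.
- square: Loose try square, dark wood stock 110 x 20 x 18 mm along its x, thin steel blade reaching 180 mm along its +y; origin under the middle of the stock.
- ruler: Loose steel ruler 300 x 28 x 4 mm, long side along its x; origin at the centre of its underside.
- bar_clamp: Loose steel bar clamp lying flat, 340 mm long along its x and about 105 mm wide, 26 mm high, black handle; origin under the middle of the bar.
- offcut: Loose pale offcut 50 x 34 x 22 mm lying nearer the robot than the clamps; origin at the centre of its underside.
Not all that is in view belongs to the job. Leave any blue or turquoise look-alike of the walnut_board alone.

How it is judged:
By the outcome, as a careful person would: the job done as asked, in the order asked, and still so for the second after the job is handed in, with the robot touching nothing.
It also fails if it takes over 42 s, if anything falls off the work surface, if the arm or the gripper's body presses on something with over 40 N, if the wrist force passes 120 N, or if a joint passes its speed limit or range.

## Robot

A 6-joint arm with a two-finger parallel gripper is mounted at the origin on the work surface. World frame = base frame: x ahead of the robot, y to its left, z up, the work surface at z = 0. Lengths are in mm, angles in degrees, forces in N, time in s.
With the tool pointing down it reaches from about 350 to 850 mm from the base axis. Payload 8.1 kg.
Tool frame: the origin (TCP) lies between the finger pads; the fingertips stand ahead of it and the grasp point (between the pads) lies 2 mm behind it (nose_length is the z of the fingertips in the tool frame, in mm); z points along the fingers, y is the direction in which the jaws open and shut (so a half turn about z gives the same grasp; the last joint's range is limited). The gripper opens to 85 mm and grips with 20 to 120 N. Pads are 22 mm wide; open, the fingers measure 114 mm over their backs; the gripper's body (76 mm by 85 mm) begins 54 mm behind the grasp point. The pads swing forward as they close: fully open they stand 13 mm farther back than shut.
Start: joints at [-71.07, 7.471, 85.268, -0, 87.261, -4.893], TCP at [242.373, -548.872, 248.292] pointing down, gripper open.
Joint ranges: [-169.43, 169.43], [-51.17, 129.36], [1.28, 143.12], [-76.62, 256.62], [0, 156.53], [-152.29, 152.29]. Speed limits (degrees/s): [136.94, 136.94, 159.86, 180, 180, 180].

## Interface

Orientations are given as [roll, pitch, yaw] about the fixed x, y, z axes, in that order (R = Rz(yaw) Ry(pitch) Rx(roll)).
In Python, from bench import * gives the robot as it stands.
- The arm moves only by the tool jog_arm, never from a script. Its argument "plan" is a list of rows, each a list of 3 entries, a list of its own where there are three numbers: the turn, a rotation vector about the tool's x, y, z in degrees, then the shift along the tool's x, y, z in m, then the gripper's target within -1 to 1 (fully open at 1, half-way at 0, shut at -1). A call has 1 to 12 rows; each row is the pose to reach, as a shift and turn from the pose commanded when the call began, along the tool's axes at that moment; what a row does not reach only later rows make up. A row lasts 1/8 s, in which the tool goes at most 62.5 mm and 10.7 degrees, less where a joint would pass 70% of its speed; a pose out of reach is approached as far as the arm can. A call with a gripper value outside its range is refused whole. The fingers move at their own pace and stop on an object; "force" is the grip in N (left out, the last holds). Time passes only in rows, so rows that repeat a pose let the fingers close. It gives the time, the measured TCP pose, the force and the opening at its end, in the units of the state.
- sense(): the state, without advancing time (a new reading comes with each control period).
- snapshot(name): name is "scene" or "top"; returns (picture, depth): 480x640x3 uint8, blue, green, red; 480x640 float32, mm along the optical axis (not along the pixel's ray), 0 where there is no reading.
- camera_info(name): a dict with "fov_y" (degrees; the focal length in pixels is half the picture's height over the tangent of half this angle, whatever the lens; pixels are square), "cx", "cy" (the principal point, pixels), "dist_coeffs" ([k1, k2, p1, p2, k3] as OpenCV has them; the pictures are not rectified), "origin" and "orientation" of the camera in the world. Camera axes: x right, y down, z forward; pixel columns grow to the right and rows downward; lengths in mm; the calibration is good to about 2 mm. A picture is of the moment at which its call begins. camera_info takes no time and is no camera call.
- hand_in(): hands the job in, once; it reports no verdict.
The state is a dict: "time": time; "joint_pos": joint angles; "qd": joint speeds; "joint_efforts": joint torques, N m; "tool_pos": TCP position; "tcp_rot": TCP orientation; "ft_force": force on the tool from outside, world axes, zero at the start; "wrist_torque": the same for the moment, N m; "finger_gap": finger opening in mm.
Only numpy, scipy, OpenCV 4.12 (cv2) and the standard library are available. Lean on these libraries where they do the work, as an engineer would, in place of code of your own. Each camera call takes 0.05 s, during which the arm holds its last target.

## Working session

There is one attempt and no reset: what is moved stays moved. The work goes in short steps, Python scripts to look and compute and a tool call to move; the robot and the scene stay as the last step left them, time stands still between calls to the robot, and variables do not carry over. Pictures are saved under pics/ and viewed, and the job is handed in when it is done.

Besides the shell and the picture viewer there is one more tool, called after "Call:" as name(argument=value, ...) on one line, values as JSON. jog_arm: Moves the arm, as the interface text tells. Its arguments: {"type":"object","properties":{"plan":{"type":"array","items":{"type":"array"}},"force":{"type":"number"}},"required":["plan"]}

```bash
mkdir -p pics; ls; python3 - <<'E'
from bench import *
import cv2, numpy as np
s=sense(); print(s)
for n in ("scene","top"):
    print(n,camera_info(n))
    p,d=snapshot(n); cv2.imwrite(f"pics/{n}0.png",p); np.save(f"{n}0.npy",d); 
E
```

```text
pics
{'time': 0.0, 'joint_pos': array([-7.10681950e+01,  7.51428378e+00,  8.53298014e+01, -2.76826849e-04,
        8.72600782e+01, -4.88995950e+00]), 'qd': array([ 0.01810499,  0.06837986, -0.00383293,  0.15024345, -0.02390635,
        0.05085876]), 'joint_efforts': array([-8.69612850e-04, -5.69404328e+01, -5.00553453e+01, -1.47732367e-04,
        1.50866818e-02,  7.95137225e-05]), 'tool_pos': array([ 242.21765544, -548.37650718,  247.24797736]), 'tcp_rot': array([-1.79896192e+02, -8.60364148e-03,  2.38217702e+01]), 'ft_force': array([ 0.25229637, -0.70739559, -0.00260079]), 'wrist_torque': array([-0.00254971,  0.04078294, -0.0032424 ]), 'finger_gap': 85.33395086277196}
scene {'fov_y': 50.553018699626364, 'cx': 316.0021948063471, 'cy': 234.76875387581154, 'dist_coeffs': array([-0.107962,  0.      ,  0.      ,  0.      ,  0.      ]), 'origin': array([1195.1289982 , -546.45617224,  915.47244255]), 'orientation': array([-136.06914642,    0.85646103,   48.96437183])}
top {'fov_y': 57.49336892287141, 'cx': 322.26690355676703, 'cy': 243.89941755801237, 'dist_coeffs': array([-0.05113646,  0.        ,  0.        ,  0.        ,  0.        ]), 'origin': array([ 504.38478277,  -26.15240348, 1061.1208622 ]), 'orientation': array([-175.51050373,    0.37010406,  -90.28912355])}
```

View pics/top0.png

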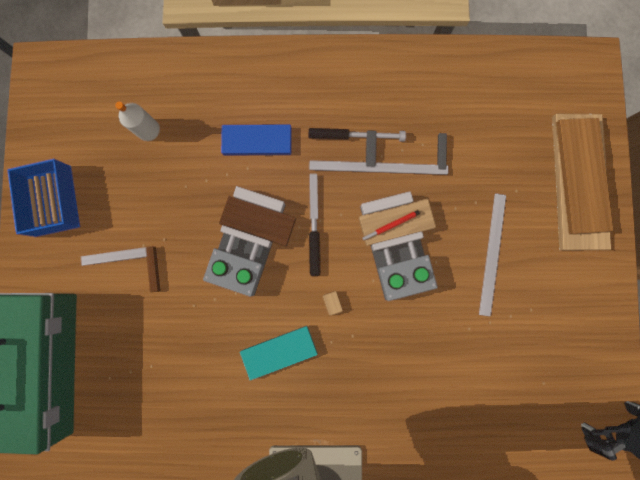

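View pics/scene0.png

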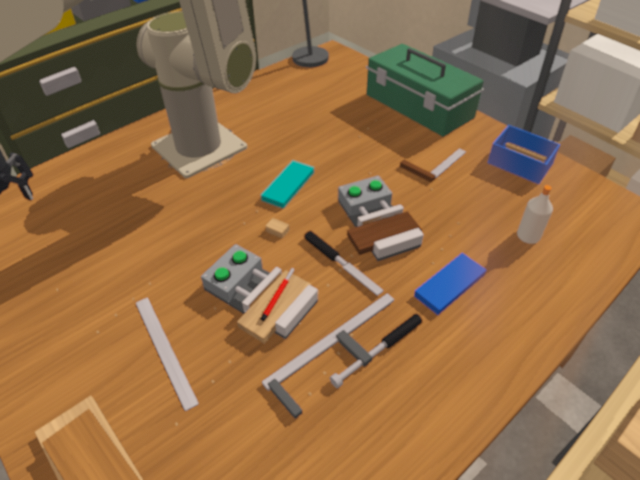

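```bash
cat > h.py <<'E'
import cv2, numpy as np
from scipy.spatial.transform import Rotation as R
from bench import *
def cam(n):
    c=camera_info(n); f=240/np.tan(np.radians(c['fov_y']/2))
    K=np.array([[f,0,c['cx']],[0,f,c['cy']],[0,0,1]])
    return K,np.array(c['dist_coeffs']),R.from_euler('xyz',c['orientation'],degrees=True).as_matrix(),np.array(c['origin'])
def rays(n,uv):
    K,D,Rm,o=cam(n)
    p=cv2.undistortPoints(np.array(uv,float).reshape(-1,1,2),K,D).reshape(-1,2)
    return np.c_[p,np.ones(len(p))]@Rm.T,o
def atz(n,uv,z):
    r,o=rays(n,uv); return o+r*((z-o[2])/r[:,2])[:,None]
def atd(n,uv,d):
    r,o=rays(n,uv); return o+r*np.asarray(d)[:,None]
def proj(n,P):
    K,D,Rm,o=cam(n)
    return cv2.projectPoints(np.array(P,float).reshape(-1,1,3),R.from_matrix(Rm.T).as_rotvec(),-Rm.T@o,K,D)[0].reshape(-1,2)
def greens(n,p,d,amin=40):
    b,g,r=[p[...,i].astype(int) for i in range(3)]
    m=((g>b+50)&(g>r+50)&(g>80)).astype(np.uint8)
    k,l,st,ce=cv2.connectedComponentsWithStats(m)
    return [(ce[i],st[i,4],np.median(d[l==i])) for i in range(1,k) if amin<st[i,4]<1500]
E
python3 - <<'E'
from h import *
import bench
print([x for x in dir(bench) if not x.startswith('__')])
print(getattr(bench,'nose_length',None))
for n in("top","scene"):
    p=cv2.imread(f"pics/{n}0.png"); d=np.load(f"{n}0.npy")
    for c,a,dd in greens(n,p,d): print(n,c.round(1),a,dd.round(1),atd(n,[c],[dd]).round(1),atz(n,[c],62).round(1))
E
```

```text
['PlanningError', 'camera_info', 'hand_in', 'nose_length', 'sense', 'snapshot']
17.0
top [218.5 267.7] 123 1001.0 [[529.6 218.3  60.5]] [[529.5 217.9  62. ]]
top [421.1 274.2] 132 996.7 [[ 512.4 -245.5   60.6]] [[ 512.3 -245.2   62. ]]
top [243.1 275.9] 126 998.7 [[510.4 161.4  60.9]] [[510.4 161.2  62. ]]
top [396.1 280.8] 133 995.6 [[ 497.7 -188.    60.9]] [[ 497.7 -187.8   62. ]]
scene [375.3 184.3] 79 1306.9 [[532.4 216.   62.4]] [[532.1 216.3  62. ]]
scene [354.3 190.3] 83 1291.4 [[513.5 159.3  62.7]] [[512.9 159.9  62. ]]
scene [239.1 255.9] 114 1142.5 [[ 500.9 -189.    62.2]] [[ 500.7 -188.9   62. ]]
scene [221.4 272.9] 126 1108.2 [[ 516.1 -247.    62.6]] [[ 515.7 -246.8   62. ]]
```

```bash
cat >> h.py <<'E'
def shift(goal,yaw,cpos,cyaw):
    M=R.from_euler('xyz',[180,0,cyaw],degrees=True).as_matrix()
    G=R.from_euler('xyz',[180,0,yaw],degrees=True).as_matrix()
    return (M.T@(np.array(goal)-np.array(cpos))/1000).round(4), R.from_matrix(M.T@G).as_rotvec(degrees=True).round(2)
E
python3 - <<'E'
from h import *
print(shift([506.5,-217.2,120],14.6,[242.373,-548.872,248.292],23.82))
s=sense();print(s['ft_force'])
E
```

```text
(array([ 0.3756, -0.1967,  0.1283]), array([-0.  , -0.  ,  9.22]))
[-0.73171344  0.18736608 -0.02837628]
```

Call:
jog_arm(plan=[[[0,0,1],[0.02,-0.01,0.0],0.05],[[0,0,2],[0.06,-0.031,0.0],0.05],[[0,0,3],[0.11,-0.058,0.01],0.05],[[0,0,4],[0.16,-0.084,0.02],0.05],[[0,0,5],[0.21,-0.11,0.035],0.05],[[0,0,6],[0.26,-0.136,0.05],0.05],[[0,0,7],[0.31,-0.162,0.07],0.05],[[0,0,8.2],[0.35,-0.183,0.085],0.05],[[0,0,9.2],[0.37,-0.194,0.1],0.05],[[0,0,9.2],[0.3756,-0.1967,0.12],0.05],[[0,0,9.2],[0.3756,-0.1967,0.1283],0.05],[[0,0,9.2],[0.3756,-0.1967,0.1283],0.05]])

```text
time: 1.6
tool_pos: [505.3, -217.8, 118.9]
tcp_rot: [-179.9, 0.1, 14.6]
ft_force: [-0.1, 0.0, 0.3]
finger_gap: 45.0
```

```bash
python3 - <<'E'
from h import *
s=sense(); print(s['tool_pos'],s['finger_gap'])
for n in ("scene","top"):
    p,d=snapshot(n); cv2.imwrite(f"pics/{n}1f.png",p); np.save(f"{n}1.npy",d)
    if n=="scene": q=cv2.resize(p[180:340,140:340],None,fx=4,fy=4,interpolation=cv2.INTER_CUBIC)
    else: q=cv2.resize(p[200:340,330:490],None,fx=4,fy=4,interpolation=cv2.INTER_CUBIC)
    cv2.imwrite(f"pics/{n}1.png",q[:600])
    for c,a,dd in greens(n,p,d,15): print(n,c.round(1),a,atz(n,[c],62).round(1))
E
```

```text
[ 505.31295671 -217.82739283  118.93042677] 44.97254619887903
scene [375.3 184.3] 79 [[532.1 216.3  62. ]]
scene [354.3 190.3] 84 [[513.  159.7  62. ]]
scene [239.1 255.9] 116 [[ 500.8 -188.9   62. ]]
scene [221.6 273.1] 122 [[ 516.4 -246.8   62. ]]
top [218.5 267.6] 123 [[529.7 218.1  62. ]]
top [243. 276.] 127 [[510.3 161.3  62. ]]
top [395.7 276. ] 18 [[ 508.6 -187.1   62. ]]
```

View pics/scene1.png

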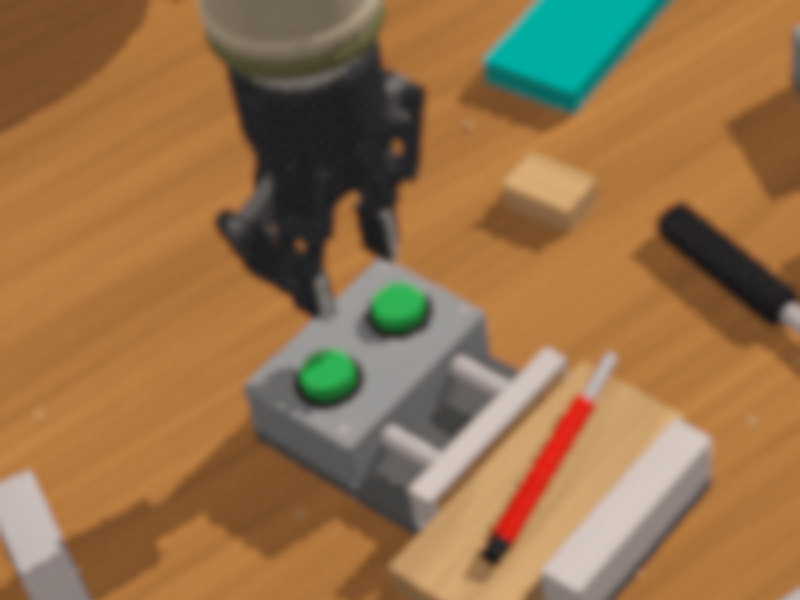

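View pics/top1.png

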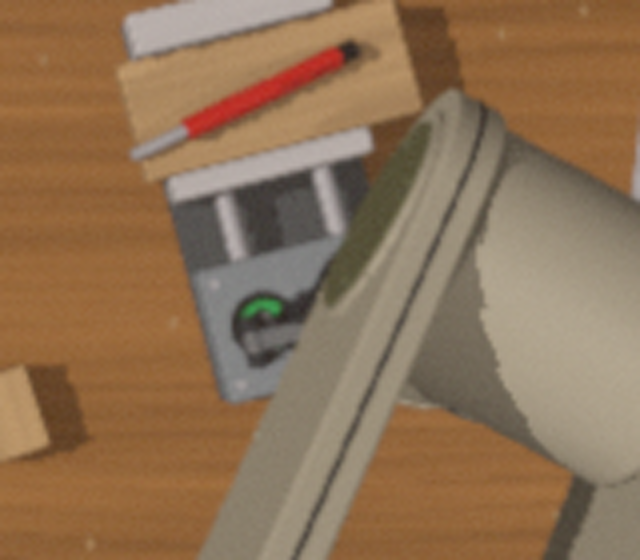

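```bash
python3 - <<'E'
from h import *
d=np.load("scene1.npy")
c=np.array([505.3,-217.8]); y=np.array([-.252,.968])
for z in (96,100,104): print(z,[proj("scene",[[*(c+s*y*k),z]]).round(1)*1 for s in(-1,1) for k in (22.5,30,37)])
for z in (96,100,104): print(z,atz("scene",[[221.3,258.3],[237.5,244.5]],z).round(1))
for v in range(250,264,2): print(v,[int(d[v,u]) for u in range(210,230)])
for v in range(236,252,2): print(v,[int(d[v,u]) for u in range(226,246)])
E
```

```text
96 [array([[220.6, 259.8]]), array([[218.3, 262. ]]), array([[216.1, 264.1]]), array([[234.2, 247. ]]), array([[236.5, 244.9]]), array([[238.5, 243. ]])]
100 [array([[220.4, 258.6]]), array([[218. , 260.8]]), array([[215.8, 262.9]]), array([[234. , 245.8]]), array([[236.2, 243.7]]), array([[238.3, 241.8]])]
104 [array([[220.1, 257.4]]), array([[217.7, 259.6]]), array([[215.5, 261.6]]), array([[233.8, 244.5]]), array([[236. , 242.5]]), array([[238.1, 240.5]])]
96 [[ 508.3 -236.    96. ]
 [ 498.2 -186.3   96. ]]
100 [[ 511.6 -237.5  100. ]
 [ 501.6 -188.   100. ]]
104 [[ 515.  -239.1  104. ]
 [ 505.  -189.8  104. ]]
250 [1019, 1024, 1026, 1025, 1030, 1041, 1047, 1049, 1053, 1050, 1051, 1054, 1059, 1242, 1238, 1238, 1233, 1242, 1168, 1171]
252 [1022, 1028, 1027, 1032, 1060, 1051, 1054, 1053, 1054, 1055, 1056, 1054, 1062, 1231, 1231, 1233, 1166, 1167, 1165, 1168]
254 [1228, 1228, 1227, 1065, 1059, 1057, 1058, 1056, 1060, 1063, 1058, 1062, 1062, 1069, 1161, 1160, 1162, 1164, 1157, 1159]
256 [1223, 1226, 1223, 1068, 1071, 1069, 1063, 1058, 1064, 1066, 1070, 1066, 1070, 1068, 1152, 1159, 11
[... 696 characters left out ...]
00, 1096, 1096, 1094, 1090, 1094, 1096, 1258, 1259, 1260, 1259, 1263, 1264]
242 [1257, 1258, 1256, 1256, 1253, 1113, 1111, 1102, 1107, 1103, 1097, 1098, 1097, 1100, 1254, 1256, 1253, 1252, 1256, 1254]
244 [1251, 1250, 1250, 1252, 1250, 1256, 1244, 1252, 1251, 1106, 1106, 1100, 1099, 1250, 1253, 1247, 1247, 1253, 1251, 1248]
246 [1243, 1250, 1249, 1250, 1246, 1245, 1249, 1178, 1176, 1176, 1174, 1177, 1182, 1180, 1179, 1246, 1243, 1247, 1244, 1248]
248 [1239, 1242, 1244, 1242, 1244, 1173, 1172, 1172, 1176, 1172, 1173, 1176, 1172, 1177, 1176, 1180, 1170, 1175, 1240, 1241]
250 [1233, 1242, 1168, 1171, 1171, 1174, 1170, 1171, 1175, 1171, 1169, 1172, 1167, 1153, 1151, 1155, 1172, 1168, 1168, 1167]
```

```bash
python3 - <<'E'
from h import *
d=np.load("scene1.npy")
v,u=np.mgrid[225:275,195:260]; uv=np.c_[u.ravel(),v.ravel()]; P=atd("scene",uv,d[225:275,195:260].ravel())
P=P[(P[:,2]>75)&(P[:,2]<125)]
M=R.from_euler('z',14.6,degrees=True).as_matrix()
Q=(P-[505.3,-217.8,0])@M
for z in range(84,124,4):
    for s in(-1,1):
        q=Q[(Q[:,2]>=z)&(Q[:,2]<z+4)&(s*Q[:,1]>0)]
        if len(q): print(z,s,len(q),'x',q[:,0].min().round(1),q[:,0].max().round(1),'y',q[:,1].min().round(1),q[:,1].max().round(1))
E
```

```text
100 1 1 x -6.1 -6.1 y 26.5 26.5
104 -1 2 x 4.5 8.2 y -28.2 -27.3
104 1 6 x -9.2 7.1 y 23.3 25.2
108 -1 5 x -0.4 11.6 y -33.3 -24.5
108 1 6 x -7.5 11.7 y 22.7 27.8
112 -1 7 x -4.8 11.5 y -34.3 -23.9
112 1 14 x -9.6 12.5 y 21.5 29.4
116 -1 19 x -4.9 12.7 y -36.2 -21.1
116 1 14 x -8.2 12.2 y 22.6 36.0
120 -1 8 x -5.2 11.8 y -35.7 -25.6
120 1 12 x -9.0 12.3 y 21.5 28.8
```

Call:
jog_arm(plan=[[[0,0,0],[0.0005,0,0.006],0.18],[[0,0,0],[0.0005,0,0.016],0.18],[[0,0,0],[0.0005,0,0.026],0.18],[[0,0,0],[0.0005,0,0.033],0.18],[[0,0,0],[0.0005,0,0.036],0.18],[[0,0,0],[0.0005,0,0.036],0.18],[[0,0,0],[0.0005,0,0.036],0.18]])

```text
time: 2.58
tool_pos: [507.3, -217.2, 84.4]
tcp_rot: [180.0, -0.0, 14.6]
ft_force: [-0.3, 0.3, -0.1]
finger_gap: 50.8
```

```bash
python3 - <<'E'
from h import *
p,d=snapshot("scene"); cv2.imwrite("pics/scene2.png",cv2.resize(p[190:320,150:320],None,fx=4.5,fy=4.5,interpolation=cv2.INTER_CUBIC))
s=sense(); t=s['tool_pos']; print(t)
v,u=np.mgrid[225:290,195:260]; uv=np.c_[u.ravel(),v.ravel()]; P=atd("scene",uv,d[225:290,195:260].ravel())
M=R.from_euler('z',14.6,degrees=True).as_matrix()
col=p[225:290,195:260].reshape(-1,3).astype(int)
Q=(P-[t[0],t[1],0])@M; k=(Q[:,2]>56)&(Q[:,2]<100)&(abs(Q[:,0])<20)&(abs(Q[:,1])<50)
g=k&(col[:,1]>col[:,0]+40)&(col[:,1]>col[:,2]+40)
f=k&(col.max(1)-col.min(1)<25)&(Q[:,2]>64)
for s in(-1,1):
    q=Q[g&(s*Q[:,1]>0)]; print('green',s,len(q),q.min(0).round(1),q.max(0).round(1))
    for z in range(60,96,4):
        q=Q[f&(s*Q[:,1]>0)&(Q[:,2]>=z)&(Q[:,2]<z+4)]
        if len(q): print(z,s,len(q),q.min(0).round(1),q.max(0).round(1))
E
```

```text
[ 507.29639328 -217.24699061   84.43381221]
green -1 103 [-14.7 -43.1  56.2] [ 14.5 -16.3  85.7]
64 -1 1 [  1.9 -16.2  65.2] [  1.9 -16.2  65.2]
68 -1 1 [  2.9 -29.1  71.8] [  2.9 -29.1  71.8]
76 -1 2 [  9.9 -32.1  76.9] [ 10.  -29.5  79.4]
80 -1 6 [ -2.4 -37.   80.5] [ 12.2 -30.3  83.2]
84 -1 16 [ -5.5 -39.2  84.2] [ 13.3 -25.4  87.9]
88 -1 12 [ -5.8 -40.3  88.5] [ 12.2 -25.2  91.7]
92 -1 9 [ -4.5 -38.6  92.2] [ 11.4 -27.   95.4]
green 1 100 [-14.6  17.1  56.5] [14.5 43.  78.4]
72 1 2 [-9.9 26.4 74.5] [-1.3 27.  75.9]
76 1 8 [-10.2  25.3  76.3] [ 7.1 39.3 79.7]
80 1 8 [-8.9 25.9 80.1] [12.3 30.7 84. ]
84 1 11 [-8.1 25.4 84.1] [12.6 28.1 87.9]
88 1 15 [-9.6 25.5 88.3] [12.7 32.4 91.9]
92 1 6 [-2.8 25.4 92.8] [12.  29.3 95.8]
```

View pics/scene2.png

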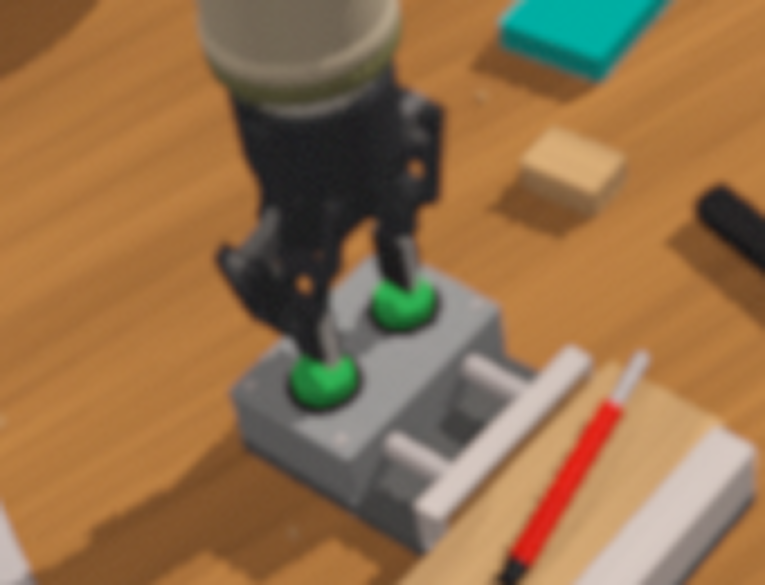

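The scene picture shows both fingertips over the green caps, at crop pixels (322,355) and (403,283). They are centred to within a few mm. Next I lower slowly and watch the force.

Call:
jog_arm(plan=[[[0,0,0],[0,0,0.003],0.18],[[0,0,0],[0,0,0.006],0.18],[[0,0,0],[0,0,0.008],0.18],[[0,0,0],[0,0,0.009],0.18],[[0,0,0],[0,0,0.01],0.18],[[0,0,0],[0,0,0.01],0.18]])

```text
time: 3.38
tool_pos: [506.9, -217.0, 74.6]
tcp_rot: [-180.0, 0.0, 14.6]
ft_force: [-3.7, 0.6, 7.1]
finger_gap: 50.6
```

Call:
jog_arm(plan=[[[0,0,0],[0,0,0.0015],0.18],[[0,0,0],[0,0,0.003],0.18],[[0,0,0],[0,0,0.004],0.18],[[0,0,0],[0,0,0.004],0.18]])

```text
time: 3.88
tool_pos: [506.9, -217.0, 70.5]
tcp_rot: [-180.0, 0.0, 14.6]
ft_force: [-4.4, 1.6, 7.7]
finger_gap: 50.4
```

```bash
python3 - <<'E'
from h import *
p,d=snapshot("scene"); cv2.imwrite("pics/scene3.png",cv2.resize(p[190:320,150:320],None,fx=4.5,fy=4.5,interpolation=cv2.INTER_CUBIC))
s=sense(); print(s['tool_pos'],s['ft_force'],s['wrist_torque'])
E
```

```text
[ 506.90588599 -217.04127033   70.58459743] [-3.50375857  1.87558201  7.01998189] [0.31670651 0.65818412 0.00786221]
```

View pics/scene3.png

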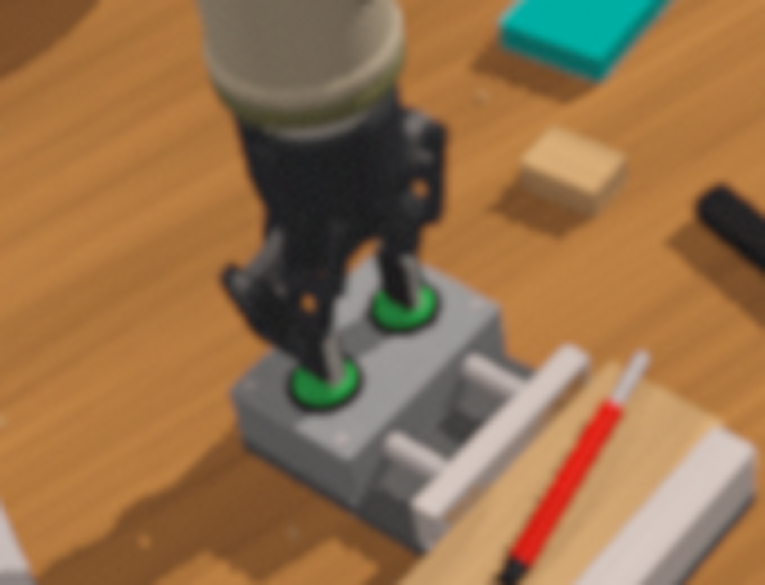

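Call:
jog_arm(plan=[[[0,0,0],[0,0,0.001],0.18],[[0,0,0],[0,0,0.002],0.18],[[0,0,0],[0,0,0.0025],0.18],[[0,0,0],[0,0,0.0025],0.18]])

```text
time: 4.42
tool_pos: [506.9, -217.1, 68.2]
tcp_rot: [-180.0, 0.0, 14.6]
ft_force: [-4.8, 3.1, 9.1]
finger_gap: 50.3
```

Call:
jog_arm(plan=[[[0,0,0],[0,0,0.001],0.18],[[0,0,0],[0,0,0.0015],0.18],[[0,0,0],[0,0,0.0015],0.18],[[0,0,0],[0,0,0.0015],0.18]])

```text
time: 4.92
tool_pos: [507.0, -217.1, 67.8]
tcp_rot: [-180.0, 0.0, 14.6]
ft_force: [-9.6, 4.5, 19.4]
finger_gap: 50.4
```

```bash
python3 - <<'E'
from h import *
p,d=snapshot("scene"); cv2.imwrite("pics/scene4.png",cv2.resize(p[190:320,150:320],None,fx=4.5,fy=4.5,interpolation=cv2.INTER_CUBIC))
s=sense(); print(s['time'],s['tool_pos'],s['ft_force'],s['wrist_torque'])
E
```

```text
4.975 [ 506.97287142 -217.1151226    67.83210768] [-8.59878384  4.14177981 18.98587916] [ 0.80583378  1.61697092 -0.00309881]
```

View pics/scene4.png

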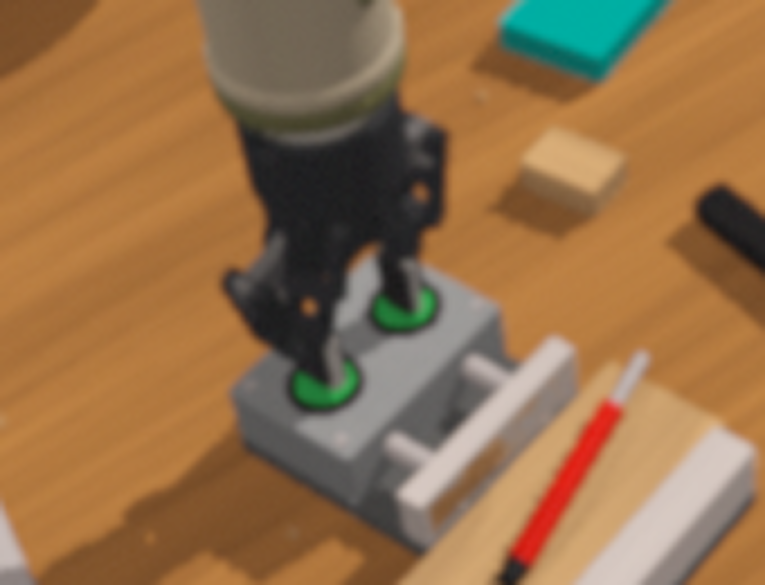

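Both caps are nearly flush with the housing and the jaw has begun opening: a gap shows at crop (470,485). I keep both buttons held.

Call:
jog_arm(plan=[[[0,0,0],[0,0,0],0.18],[[0,0,0],[0,0,0],0.18],[[0,0,0],[0,0,0],0.18],[[0,0,0],[0,0,0],0.18],[[0,0,0],[0,0,0],0.18],[[0,0,0],[0,0,0],0.18],[[0,0,0],[0,0,0],0.18],[[0,0,0],[0,0,0],0.18],[[0,0,0],[0,0,0],0.18],[[0,0,0],[0,0,0],0.18],[[0,0,0],[0,0,0],0.18],[[0,0,0],[0,0,0],0.18]])

```text
time: 6.48
tool_pos: [507.0, -217.1, 67.8]
tcp_rot: [-180.0, 0.0, 14.6]
ft_force: [-8.5, 6.0, 18.8]
finger_gap: 50.3
```

Call:
jog_arm(plan=[[[0,0,0],[0,0,0],0.18],[[0,0,0],[0,0,0],0.18],[[0,0,0],[0,0,0],0.18],[[0,0,0],[0,0,0],0.18],[[0,0,0],[0,0,0],0.18],[[0,0,0],[0,0,0],0.18],[[0,0,0],[0,0,0],0.18],[[0,0,0],[0,0,0],0.18],[[0,0,0],[0,0,0],0.18],[[0,0,0],[0,0,0],0.18],[[0,0,0],[0,0,0],0.18],[[0,0,0],[0,0,0],0.18]])

```text
time: 7.98
tool_pos: [507.0, -217.1, 67.8]
tcp_rot: [-180.0, 0.0, 14.6]
ft_force: [-10.2, 4.4, 18.5]
finger_gap: 50.2
```

Call:
jog_arm(plan=[[[0,0,0],[0,0,0],0.18],[[0,0,0],[0,0,0],0.18],[[0,0,0],[0,0,0],0.18],[[0,0,0],[0,0,0],0.18],[[0,0,0],[0,0,0],0.18],[[0,0,0],[0,0,0],0.18],[[0,0,0],[0,0,0],0.18],[[0,0,0],[0,0,0],0.18],[[0,0,0],[0,0,0],0.18],[[0,0,0],[0,0,0],0.18],[[0,0,0],[0,0,0],0.18],[[0,0,0],[0,0,0],0.18]])

```text
time: 9.48
tool_pos: [507.0, -217.1, 67.8]
tcp_rot: [-180.0, 0.0, 14.6]
ft_force: [-9.9, 4.5, 17.9]
finger_gap: 50.6
```

```bash
cat > jaw.py <<'E'
from h import *
import sys
p,d=snapshot("scene"); cv2.imwrite(f"pics/{sys.argv[1]}.png",cv2.resize(p[190:320,150:320],None,fx=4.5,fy=4.5,interpolation=cv2.INTER_CUBIC))
v,u=np.mgrid[0:480,0:640]; P=atd("scene",np.c_[u.ravel(),v.ravel()],d.ravel())
M=R.from_euler('z',14.6,degrees=True).as_matrix()
# clamp origin: button midpoint is x=-85
o=np.array([506.8,-217.3,0])+M@[85,0,0]
Q=(P-o)@M
k=(Q[:,0]>-48)&(Q[:,0]<30)&(abs(Q[:,1])<50)&(Q[:,2]>43)&(Q[:,2]<51)
print(sense()['time'],'jaw top x range in clamp',np.percentile(Q[k,0],[2,10,50,90,98]).round(1),k.sum())
E
python3 jaw.py scene5; python3 - <<'E'
from h import *
d=np.load("scene0.npy")
v,u=np.mgrid[0:480,0:640]; P=atd("scene",np.c_[u.ravel(),v.ravel()],d.ravel())
M=R.from_euler('z',14.6,degrees=True).as_matrix()
o=np.array([506.8,-217.3,0])+M@[85,0,0]
Q=(P-o)@M
k=(Q[:,0]>-48)&(Q[:,0]<30)&(abs(Q[:,1])<50)&(Q[:,2]>43)&(Q[:,2]<51)
print('before',np.percentile(Q[k,0],[2,10,50,90,98]).round(1),k.sum())
E
```

```text
9.525 jaw top x range in clamp [-47.5 -46.3 -29.1 -20.8 -19.7] 349
before [-47.7 -46.2   2.4  10.5  11.8] 354
```

View pics/scene5.png

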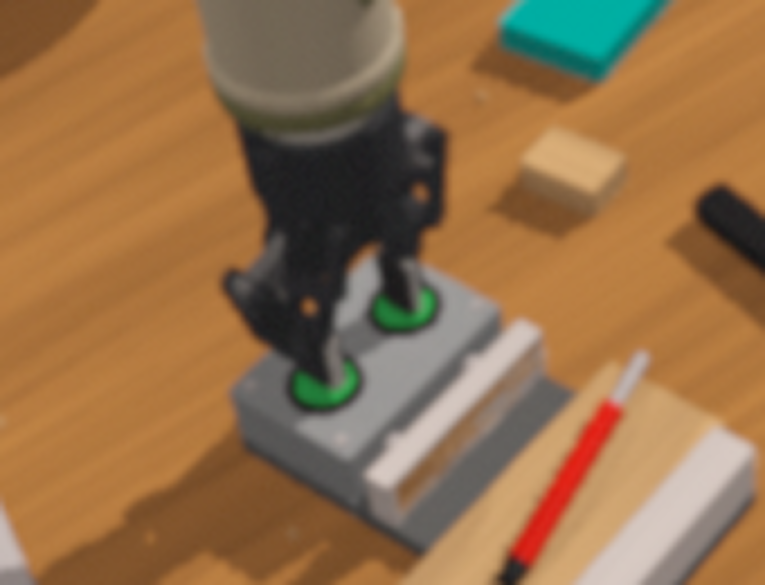

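The jaw has moved about 31.5 mm. I hold one more second to confirm it has stopped.

Call:
jog_arm(plan=[[[0,0,0],[0,0,0],0.18],[[0,0,0],[0,0,0],0.18],[[0,0,0],[0,0,0],0.18],[[0,0,0],[0,0,0],0.18],[[0,0,0],[0,0,0],0.18],[[0,0,0],[0,0,0],0.18],[[0,0,0],[0,0,0],0.18],[[0,0,0],[0,0,0],0.18]])

```text
time: 10.52
tool_pos: [507.0, -217.1, 67.8]
tcp_rot: [-180.0, 0.0, 14.6]
ft_force: [-10.1, 5.3, 18.1]
finger_gap: 50.5
```

```bash
python3 jaw.py scene6
```

```text
10.575 jaw top x range in clamp [-47.8 -46.6 -29.7 -21.  -19.6] 366
```

The jaw is not moving and is fully open. Now I raise straight up and clear.

Call:
jog_arm(plan=[[[0,0,0],[0,0,-0.003],0.18],[[0,0,0],[0,0,-0.008],0.18],[[0,0,0],[0,0,-0.018],0.18],[[0,0,0],[0,0,-0.035],0.18],[[0,0,0],[0,0,-0.06],0.18],[[0,0,0],[0,0,-0.09],0.18],[[0,0,0],[0,0,-0.12],0.18],[[0,0,0],[0,0,-0.15],0.18],[[0,0,0],[-0.03,0.02,-0.17],0.18],[[0,0,0],[-0.07,0.05,-0.18],0.18],[[0,0,0],[-0.1,0.08,-0.18],0.18],[[0,0,0],[-0.12,0.1,-0.18],0.18]])

```text
time: 12.08
tool_pos: [415.2, -345.8, 247.5]
tcp_rot: [179.9, -0.0, 14.6]
ft_force: [0.2, -0.0, -0.4]
finger_gap: 50.1
```

Call:
jog_arm(plan=[[[0,0,0],[-0.03,0.03,0],0.18],[[0,0,0],[-0.06,0.07,0],0.18],[[0,0,0],[-0.08,0.1,0],0.18],[[0,0,0],[-0.08,0.1,0],0.18],[[0,0,0],[-0.08,0.1,0],0.18]])

```text
time: 12.7
tool_pos: [364.1, -460.8, 246.5]
tcp_rot: [-180.0, -0.0, 14.6]
ft_force: [-0.1, -0.1, 0.8]
finger_gap: 50.4
```

```bash
python3 jaw.py scene7; python3 - <<'E'
from h import *
for n in("top","scene"):
    p,d=snapshot(n); cv2.imwrite(f"pics/{n}8.png",p)
    for c,a,dd in greens(n,p,d): print(n,c.round(1),a,atd(n,[c],[dd]).round(1))
    df=cv2.absdiff(p,cv2.imread(f"pics/{n}0.png")).max(2)>60
    cv2.imwrite(f"pics/{n}diff.png",(df*255).astype(np.uint8))
s=sense();print(s['tool_pos'],s['ft_force'],s['time'])
E
```

```text
12.75 jaw top x range in clamp [-47.6 -46.3 -28.9 -21.3 -19.7] 350
top [218.4 267.7] 125 [[529.5 218.4  60.8]]
top [421.2 274.1] 134 [[ 512.4 -245.8   61. ]]
top [243.1 275.9] 127 [[510.5 161.3  60.9]]
top [396.1 280.7] 132 [[ 497.8 -187.9   61.4]]
scene [375.2 184.3] 79 [[532.3 215.7  62.6]]
scene [354.4 190.2] 82 [[513.2 159.8  62.3]]
scene [239.1 255.9] 116 [[ 501.2 -189.1   62.5]]
scene [221.5 273. ] 128 [[ 515.8 -246.8   61.9]]
[ 364.58187618 -460.22746704  246.36527566] [-0.31421892  0.06625963  0.01114045] 12.85
```

View pics/top8.png

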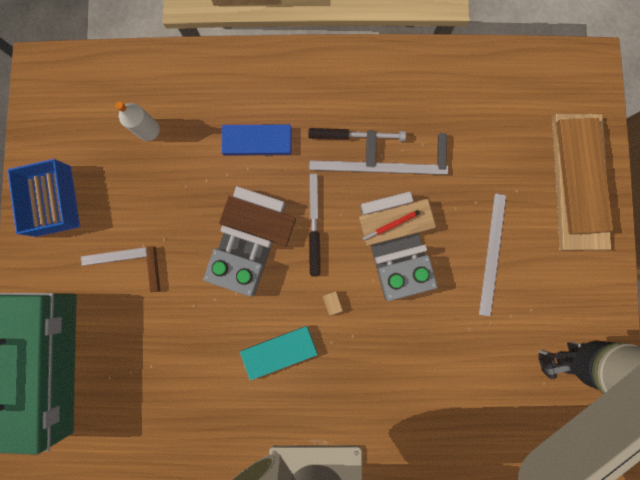

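View pics/topdiff.png

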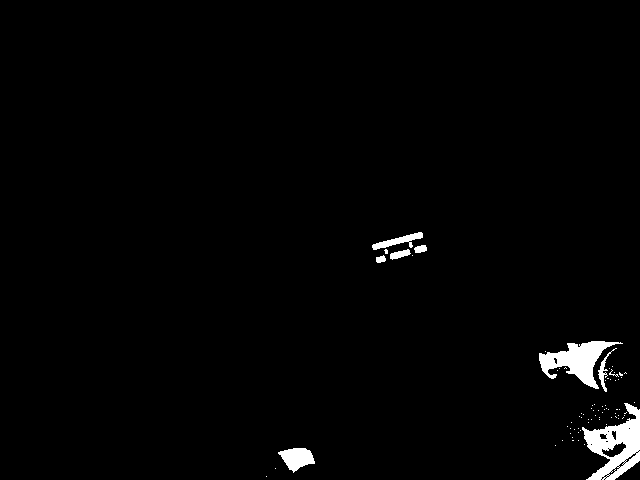

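View pics/scene8.png

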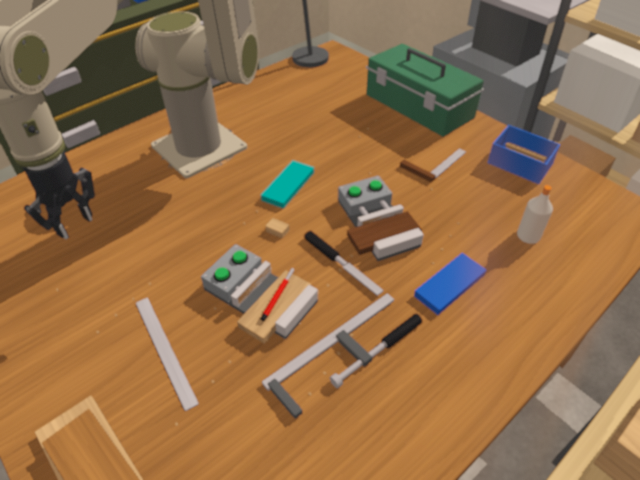

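The top picture shows the pine jaw open against the housing at about (400,255), with both pine buttons up at (396,281) and (421,274). The walnut clamp is unchanged, and only the jaw and the arm differ from the first picture.

```bash
python3 -c "
from bench import *
print(hand_in())"
```

```text
the job is handed in; nothing more can be done
None
```

The pine clamp is open and the job is handed in, at about 13 s of the 42 s allowed. I pressed both its green buttons together, one fingertip on each, down to their stops with about 19 N in total. I held them until the jaw stopped moving, then lifted straight up and moved the arm clear.

**Jaw:** it moved about 31.5 mm by the depth image, within measuring error of the full 32 mm. It read the same after another second of holding, and again after release.

**Buttons:** both are back up at about 62 mm, the same as at the start.

**Everything else:** comparing the top pictures from before and after shows that only the pine jaw and the arm changed. The walnut clamp is still shut, and the boards, pencil and other things have not visibly moved.

**Forces:** the wrist readings I took stayed at about 20 N or less, and read about zero once the arm was clear.

**Disagreement:** the two cameras differed by about 3 mm on the button positions, so I aimed for the average. No check failed.

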